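# Hang the nut bin on the louvered rack

### The job

Two grey lipped bins stand on the bench. Take the one with the hexagon nut in it and hang it by its lip on the top rail of the louvered rack, on the empty stretch beside the bin already hanging there, with its whole width on the rail and the nut still inside. Leave the bin with the bolt where it stands.

Things in the scene. Friction and masses are not known exactly. Their poses are not given: they have to be found in the camera images.
- nut_bin: Grey bin with the nut, 0.2 kg, open top, body 90 (x) x 60 (y) x 85 high; origin: centre of its underside, z up. Lip behind the rear wall (outer face x=+45), pointing roughly away from the robot at the start: underside at z=82, slot 24 wide at the top, 30 at its mouth, skirt down to z=58, out to x=+78. Grip from above across the 60 mm width at the origin (sides full height from x=-14 back; front 48 high)
- nut_m20: Hexagon nut of dark steel, 30 x 34 x 16 mm, loose on the floor (3 mm thick) of the bin to be hung. Origin: centre of its underside
- bolt_bin: The other bin: same shape, size and frame, holding a hexagon bolt 64 mm long; leave it standing on the bench. Either bin may be the left one. Walls 3 mm
- rack: Fixed upright louvered sheet, 5 thick, on a foot. Origin on the bench under the sheet, x away from the robot, y left. Its top edge is a rail 6 thick at x=0, top z=185, y -145 to 145. A like bin hangs fixed at y 75 to 135, 105 out to the front (-x); the rest of the rail is empty (middle y=-35). A bin hangs on the front, its x along the rack's x; lip just on the rail: underside z=103; let go, its nose sinks 0.22 rad
Things that resemble listed ones, but are neither listed nor needed, are in the scene too. There is more than one size of the nut_m20; the one meant has the size given above.

How it is judged:
At the end, for the whole second after the job is handed in: The nut bin hangs on the rack's front, lip over the rail (origin in the rack's frame x -75 to -25, z 70 to 115 mm), whole width on the empty stretch (y -120 to +55), tilted under 0.40 rad, square within 0.20 rad, at rest, borne by the rack, nut inside (x of nut_bin in the frame of rack between -0.075 and -0.025 m and y of nut_bin in the frame of rack between -0.12 and 0.055 m and z of nut_bin in the frame of rack between 0.07 and 0.115 m and angle between nut_bin's own z axis and vertical below 0.4 rad and angle between the y axis of nut_bin and the y axis of rack, either way round below 0.2 rad and linear speed of nut_bin below 0.03 m/s and contact force between nut_bin and rack above 0.5 N and x of nut_m20 in the frame of nut_bin between -0.045 and 0.045 m and y of nut_m20 in the frame of nut_bin between -0.03 and 0.03 m and z of nut_m20 in the frame of nut_bin between -0.005 and 0.06 m); the robot touches nothing.
It fails at once if the bin with the bolt is shifted by more than 30 mm (distance of bolt_bin from where it was at the start of the episode above 0.03 m).
It also fails if it takes over 40 s, if anything falls off the work surface, if the arm or the gripper's body presses on something with over 40 N, if the wrist force passes 120 N, or if a joint passes its speed limit or range.

### The arm

A 6-joint arm with a two-finger parallel gripper is mounted at the origin on a cart in front of the work surface, level with it; the furniture and walls round the work are solid. World frame = base frame: x ahead of the robot, y to its left, z up, the work surface at z = 0. Lengths are in m, angles in rad, forces in N, time in s.
With the tool pointing down it reaches from about 0.325 to 0.925 m from the base axis. Payload 3.1 kg.
Tool frame: the origin (TCP) lies midway between the tips of the shut fingers; the grasp point (between the pads) lies 19 mm behind it (bot.grip_depth is the distance from the TCP to the grasp point, in m); z points along the fingers, y is the line along which they close (so a half turn about z gives the same grasp; the last joint's range is limited). The gripper opens to 85 mm and grips with 20 to 120 N. Pads are 22 mm wide; open, the fingers measure 114 mm over their backs; the gripper's body (76 mm by 85 mm) begins 54 mm behind the grasp point. The pads swing forward as they close: fully open they stand 13 mm farther back than shut.
Start: joints at [1.223, 0.217, 1.613, -0, 1.311, -0.112], TCP at [0.146, 0.608, 0.231] pointing down, gripper open.
Joint ranges: [-2.75, 2.75], [-0.78, 2.1], [0.31, 2.55], [-1.13, 4.27], [0.13, 2.63], [-2.58, 2.58]. Speed limits (rad/s): [2.79, 2.79, 3.14, 3.14, 3.14, 3.14].

### API

Orientations are given as a unit quaternion [w, x, y, z].
In Python, from bench import bot gives the robot as it stands.
- The arm moves only by the tool step_arm, never from a script. Its argument "rows" is text: rows parted by semicolons, each of 5 numbers parted by spaces: the opening in per cent of the stroke, from 0 (shut) to 100 (fully open), then the shift along the tool's x, y, z in cm, then the turn about the tool's z in rad. A call has 1 to 5 rows; each row is the pose to reach, as a shift and turn from the pose commanded when the call began, along the tool's axes at that moment; what a row does not reach only later rows make up. A row lasts 1/8 s, in which the tool goes at most 62.5 mm and 10.7 degrees, less where a joint would pass 70% of its speed; a pose out of reach is approached as far as the arm can. A call with a gripper value outside its range is refused whole. The fingers move at their own pace and stop on an object; the grip force is fixed at half the most. Time passes only in rows, so rows that repeat a pose let the fingers close. It gives the time, the measured TCP pose, the force, the opening and the grip force at its end, in the units of the state.
- bot.get_obs(): the state, without advancing time (a new reading comes with each control period).
- bot.snapshot(name): name is "scene" or "top" or "wrist"; returns a dict with "image" (420x560x3 uint8, red, green, blue), "z_map" (420x560 float32, m along the optical axis (not along the pixel's ray), 0 where there is no reading), "camera_matrix" (3x3 intrinsics, pixels), "R" (3x3) and "t" (3): a world point X has camera coordinates R X + t. Camera axes: x right, y down, z forward; pixel columns grow to the right and rows downward; lengths in m; the calibration is good to about 2 mm. A picture is of the moment at which its call begins.
- bot.job_done(): hands the job in; it is judged then, once.
Trained networks look in a picture, given as the dict that the camera call returned (one of the last four; its "shot" number tells which), for a name from the list of things; names that differ only in an ending like _2 or _b are one class to them, and where a whole thing is asked for, a point or a joint stands for the part that bears it (a point fixed in the world has none). Each returns a list of dicts, best first, with "p" (0 to 1); they miss things now and then, are a little off and sometimes report something else, mostly with a low value. They report only what shows in the picture. A call takes as long as a camera call. They do not tell look-alikes from the thing itself.
- bot.recognise(picture, name): "position" ([x, y, z] in m, in world coordinates, good to about 4 mm: the middle of the surface that is visible of it).
- bot.trace(picture, name): "region" (420x560 bool, what is visible of it).
- bot.spot_point(picture, name): "position" ([x, y, z] in m, in world coordinates, good to about 4 mm: a listed point, or the origin of a listed thing).
The state is a dict: "clock": time; "joint_positions": joint angles; "joint_velocities": joint speeds; "joint_torque": joint torques, N m; "ee_pos": TCP position; "ee_rot": TCP orientation; "contact_force": force on the tool from outside, world axes, zero at the start; "ft_torque": the same for the moment, N m; "grip_width": opening from 0.0 (shut) to 1.0 (fully open); "gripper_force": force on a finger pad.
Only numpy, scipy, OpenCV 4.12 (cv2) and the standard library are available. Lean on these libraries where they do the work, as an engineer would, in place of code of your own. Each camera call takes 0.05 s, during which the arm holds its last target. There are 200 camera calls.

## Working session

There is one attempt and no reset: what is moved stays moved. The work goes in short steps, Python scripts to look and compute and a tool call to move; the robot and the scene stay as the last step left them, time stands still between calls to the robot, and variables do not carry over. Pictures are saved under pics/ and viewed, at most 10 in all, crops included, and the job is handed in when it is done.

Besides the shell and the picture viewer there is one more tool, called after "Call:" as name(argument=value, ...) on one line, values as JSON. step_arm: Moves the arm, as the interface text tells. Its arguments: {"type":"object","properties":{"rows":{"type":"string"}},"required":["rows"]}

```bash
mkdir -p pics; cat > h.py <<'E'
import numpy as np, cv2
from bench import bot
def cloud(s):
    K,R,t,z=s["camera_matrix"],np.array(s["R"]),np.array(s["t"]),s["z_map"]
    v,u=np.mgrid[:z.shape[0],:z.shape[1]]
    P=np.stack([(u-K[0][2])/K[0][0]*z,(v-K[1][2])/K[1][1]*z,z],-1)
    return (P-t)@R
def save(s,n): cv2.imwrite(f"pics/{n}.png",s["image"][:,:,::-1])
E
python3 - <<'E'
from h import *
for c in ["top","scene"]:
    s=bot.snapshot(c); save(s,c+"1")
    np.savez(c+"1.npz",img=s["image"],P=cloud(s))
    for n in ["nut_bin","nut_m20","bolt_bin","rack"]:
        for f in (bot.recognise,bot.spot_point):
            print(c,n,f.__name__,[(np.round(d["position"],3).tolist(),round(d["p"],2)) for d in f(s,n)])
o=bot.get_obs();print(o["clock"],o["ee_pos"],o["ee_rot"],o["grip_width"])
E
```

```text
top nut_bin call [([0.456, -0.121, 0.033], 0.64)]
top nut_bin call [([0.444, -0.119, -0.002], 0.97), ([0.452, -0.122, 0.005], 0.63)]
top nut_m20 call [([0.45, -0.121, 0.019], 0.63)]
top nut_m20 call [([0.428, -0.194, 0.002], 0.48)]
top bolt_bin call [([0.43, 0.13, 0.04], 0.87)]
top bolt_bin call [([0.419, 0.127, 0.004], 0.96)]
top rack call [([0.639, 0.02, 0.082], 0.9)]
top rack call [([0.658, 0.003, -0.002], 0.93), ([0.453, -0.12, 0.004], 0.7)]
scene nut_bin call [([0.448, -0.112, 0.048], 0.97)]
scene nut_bin call [([0.445, -0.119, -0.003], 0.82)]
scene nut_m20 call [([0.428, -0.197, 0.011], 0.62)]
scene nut_m20 call [([0.449, -0.123, 0.0], 0.59), ([0.431, -0.196, 0.002], 0.5)]
scene bolt_bin call [([0.426, 0.106, 0.056], 0.79)]
scene bolt_bin call [([0.423, 0.127, 0.004], 0.88)]
scene rack call [([0.651, 0.002, 0.095], 0.85)]
scene rack call [([0.662, 0.004, -0.0], 0.58)]
0.9 [0.14601532 0.60772848 0.2313445 ] [2.23574133e-05 1.17630055e-01 9.93057485e-01 3.18021773e-05] 1.0031809479054647
```

View pics/top1.png

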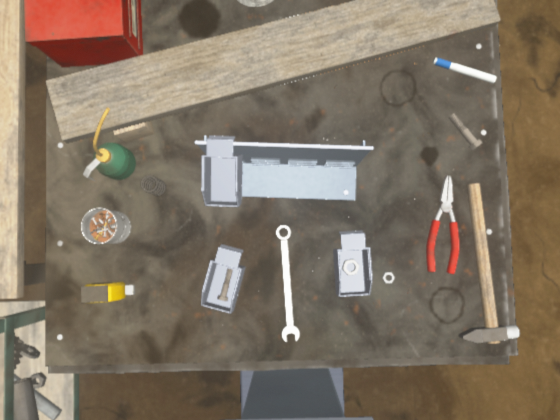

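View pics/scene1.png

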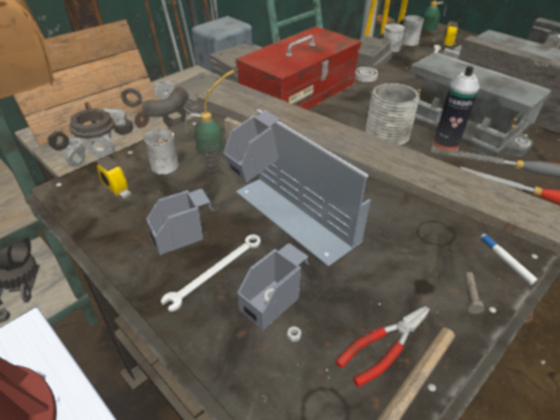

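The top view shows the left bin with the bolt at (223,280), the right bin with a large nut at (350,268), and a small loose nut on the bench at (389,278). The nut inside the right bin fits the 30x34 size; the loose one is the smaller look-alike. The rack rail runs along row ~147, with the hanging bin at (222,175). I'll measure both and enlarge the nut area.

```bash
python3 - <<'E'
from h import *
d=np.load("top1.npz");P,img=d["P"],d["img"]
cv2.imwrite("pics/crop.png",cv2.resize(img[220:310,320:410],None,fx=6,fy=6,interpolation=cv2.INTER_CUBIC)[:,:,::-1])
X=P.reshape(-1,3)
def box(a,b,c,e,z0,z1): return X[(X[:,0]>a)&(X[:,0]<b)&(X[:,1]>c)&(X[:,1]<e)&(X[:,2]>z0)&(X[:,2]<z1)]
def mar(Q,n): print(n,len(Q),np.round(Q.min(0),3),np.round(Q.max(0),3),[np.round(v,4) for v in cv2.minAreaRect(Q[:,:2].astype(np.float32))])
mar(box(.36,.56,-.175,-.06,.07,.1),"bin high"); mar(box(.36,.56,-.17,-.06,.03,.1),"bin all")
mar(box(.47,.56,-.175,-.06,.075,.1),"lip")
mar(box(.36,.56,.06,.2,.03,.1),"boltbin")
R=box(.6,.72,-.16,.05,.165,.2); mar(R,"rail"); print(np.median(R,0))
p=np.polyfit(R[:,1],R[:,0],1);print("rail x=",p)
mar(box(.5,.75,-.2,.2,.165,.21),"railall")
# nut sizes
r=np.linalg.norm
mar(box(.41,.47,-.215,-.175,.004,.03),"smallnut"); mar(box(.41,.49,-.145,-.095,.01,.03),"nut in bin")
E
```

```text
bin high 643 [ 0.414 -0.15   0.07 ] [ 0.515 -0.088  0.09 ] [array([ 0.4648, -0.1185]), array([0.0987, 0.0606]), np.float64(2.1399)]
bin all 1039 [ 0.396 -0.15   0.03 ] [ 0.519 -0.088  0.09 ] [array([ 0.4578, -0.1188]), array([0.1225, 0.0606]), np.float64(1.6416)]
lip 455 [ 0.47  -0.148  0.081] [ 0.514 -0.088  0.089] [array([ 0.4926, -0.1187]), array([0.0601, 0.0436]), np.float64(88.5107)]
boltbin 1014 [0.371 0.087 0.03 ] [0.499 0.168 0.092] [array([0.4362, 0.1237]), array([0.0603, 0.1228]), np.float64(73.4368)]
rail 633 [ 0.648 -0.142  0.165] [0.665 0.05  0.189] [array([ 0.6571, -0.0461]), array([0.1923, 0.0064]), np.float64(86.3064)]
[ 0.65609129 -0.04683566  0.1837662 ]
rail x= [0.06445456 0.65912009]
railall 1690 [ 0.585 -0.142  0.165] [0.683 0.151 0.193] [array([0.629 , 0.0061]), array([0.2934, 0.0967]), np.float64(86.6708)]
smallnut 95 [ 0.411 -0.215  0.004] [ 0.466 -0.178  0.015] [array([ 0.4406, -0.1922]), array([0.0311, 0.0604]), np.float64(75.5621)]
nut in bin 155 [ 0.434 -0.145  0.01 ] [ 0.482 -0.104  0.026] [array([ 0.4599, -0.1247]), array([0.0298, 0.0564]), np.float64(66.9757)]
```

View pics/crop.png

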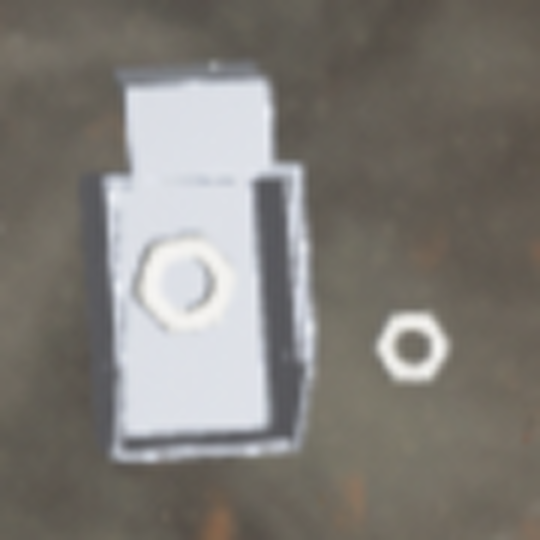

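The crop shows the large nut in the right bin (crop 185,283) and a clearly smaller nut outside it (412,347). So the right bin is the one to hang. I'm moving over it now.

Call:
step_arm(rows="100 -3.5 -4.9 0 0; 100 -7 -9.8 0 0; 100 -10.5 -14.6 0 0; 100 -14 -19.5 0 0; 100 -17.5 -24.4 0 0")

```text
clock: 1.52
ee_pos: [0.2597, 0.328, 0.2316]
ee_rot: [0.001, 0.117, 0.993, 0.0]
contact_force: [2.4, -0.9, -0.1]
grip_width: 1.002
gripper_force: 0.0
```

Call:
step_arm(rows="100 -3.5 -4.9 0 0; 100 -7 -9.8 0 0; 100 -10.5 -14.6 0 0; 100 -14 -19.5 0 0; 100 -17.5 -24.4 0 0")

```text
clock: 2.15
ee_pos: [0.3729, 0.0496, 0.2319]
ee_rot: [0.001, 0.118, 0.993, 0.0]
contact_force: [1.5, 0.9, 0.0]
grip_width: 1.0
gripper_force: 0.0
```

Call:
step_arm(rows="100 -3.5 -5 0 -0.12; 100 -7 -9.8 0 -0.25; 100 -10.7 -15 0 -0.25; 100 -10.7 -15 0 -0.25")

```text
clock: 2.65
ee_pos: [0.4424, -0.1231, 0.2317]
ee_rot: [0.0, -0.004, 1.0, -0.001]
contact_force: [-0.1, 1.2, 0.5]
grip_width: 1.001
gripper_force: 0.0
```

```bash
python3 - <<'E'
from h import *
s=bot.snapshot("wrist");save(s,"w1");X=cloud(s).reshape(-1,3)
for n in ["nut_bin","nut_m20","rack"]:
    print(n,[(np.round(d["position"],3).tolist(),round(d["p"],2)) for d in bot.spot_point(s,n)])
Q=X[(X[:,0]>.3)&(X[:,0]<.55)&(abs(X[:,1]+.119)<.06)&(X[:,2]>.03)&(X[:,2]<.1)]
for z in (.03,.075):
    q=Q[Q[:,2]>z];print(len(q),q.min(0),q.max(0),cv2.minAreaRect(q[:,:2].astype(np.float32)))
E
```

```text
nut_bin []
nut_m20 [([0.446, -0.122, 0.006], 0.93), ([0.429, -0.194, 0.0], 0.84)]
rack [([0.665, 0.001, -0.004], 0.56)]
3662 [ 0.3972551  -0.15164901  0.03004136] [ 0.51593871 -0.08942978  0.08614753] ((0.4567531943321228, -0.12026848644018173), (0.11740431189537048, 0.06009354069828987), 1.8263022899627686)
2078 [ 0.42129921 -0.15068183  0.0750419 ] [ 0.51593871 -0.08942978  0.08614753] ((0.4681856036186218, -0.11991887539625168), (0.0945381224155426, 0.059852369129657745), 1.8076504468917847)
```

View pics/w1.png

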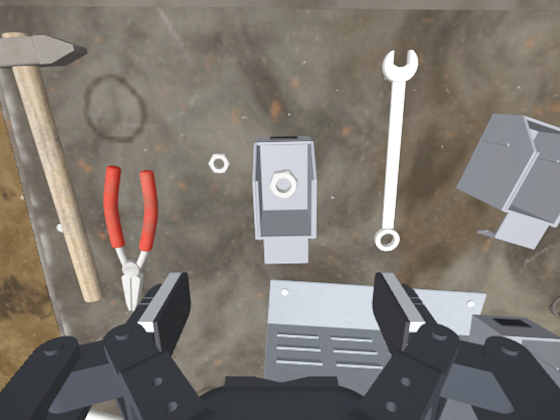

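The wrist view shows the nut bin at (285,200) with the nut inside at (283,184), close to square. I'm descending to grip it.

Call:
step_arm(rows="100 0.2 0.25 5 -0.024; 100 0.2 0.25 11 -0.024; 100 0.2 0.25 16 -0.024; 100 0.2 0.25 19 -0.024; 100 0.2 0.25 19 -0.024")

```text
clock: 3.48
ee_pos: [0.4363, -0.1142, 0.0391]
ee_rot: [-0.003, -0.02, 1.0, 0.001]
contact_force: [-0.2, 0.0, -0.4]
grip_width: 0.995
gripper_force: 0.0
```

Call:
step_arm(rows="40 0 0 0 0; 40 0 0 0 0; 40 0 0 0 0; 40 0 0 0 0; 40 0 0 0 0")

```text
clock: 4.1
ee_pos: [0.4415, -0.1177, 0.0437]
ee_rot: [0.002, -0.019, 1.0, -0.001]
contact_force: [0.7, 0.3, 7.2]
grip_width: 0.698
gripper_force: 65.8
```

Call:
step_arm(rows="40 0 0 -1 0; 40 0 0 -5 0; 40 0 0 -10 0; 40 0 0 -15 0; 40 0 0 -15 0")

```text
clock: 4.72
ee_pos: [0.4424, -0.1183, 0.1967]
ee_rot: [0.005, -0.019, 1.0, -0.002]
contact_force: [0.6, 0.2, -2.4]
grip_width: 0.696
gripper_force: 66.0
```

```bash
python3 - <<'E'
from h import *
o=bot.get_obs();print(o["clock"],o["ee_pos"],o["ee_rot"],o["grip_width"],o["contact_force"])
for c in ["scene","top"]:
    s=bot.snapshot(c);save(s,c+"2");X=cloud(s).reshape(-1,3)
    for n in ["nut_bin","rack"]:
        print(c,n,[(np.round(d["position"],3).tolist(),round(d["p"],2)) for d in bot.spot_point(s,n)])
    Q=X[(X[:,0]>.46)&(X[:,0]<.56)&(abs(X[:,1]+.119)<.05)&(X[:,2]>.215)&(X[:,2]<.26)]
    if len(Q)>5: 
        print(len(Q),Q.min(0),Q.max(0),cv2.minAreaRect(Q[:,:2].astype(np.float32)))
        q=Q[(Q[:,0]>.49)&(Q[:,0]<.512)];A=np.c_[q[:,:2],np.ones(len(q))];print(np.linalg.lstsq(A,q[:,2],rcond=None)[0],q[:,2].mean())
E
```

```text
4.725 [ 0.44242707 -0.11831201  0.19665623] [ 0.00494432 -0.01906532  0.99980335 -0.00230774] 0.6963612000866354 [ 0.62817151  0.2154561  -2.44146347]
scene nut_bin []
scene rack [([0.661, 0.003, 0.003], 0.57)]
65 [ 0.46021721 -0.13784125  0.21511077] [ 0.5167615  -0.08886297  0.23948743] ((0.4947740137577057, -0.10661174356937408), (0.022670382633805275, 0.07315875589847565), 47.395179748535156)
[ 5.92187976  0.63007317 -2.71507962] 0.23336298034566358
top nut_bin [([0.442, -0.116, 0.146], 0.96)]
top rack [([0.66, 0.002, 0.001], 0.93)]
542 [ 0.46036917 -0.13537026  0.2152815 ] [ 0.51279256 -0.08393501  0.23485446] ((0.4866241216659546, -0.1096358448266983), (0.050945132970809937, 0.05225836858153343), 1.9753817319869995)
[-0.17765189 -0.03292328  0.31626726] 0.23088376949208358
```

View pics/scene2.png

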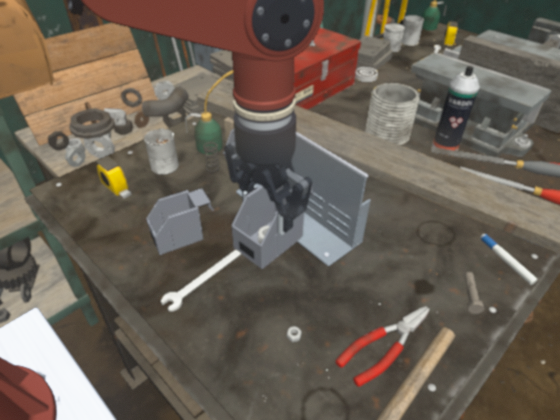

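The bin is lifted, level enough, and the nut is inside at (265,232). I'm carrying it to above the rail.

Call:
step_arm(rows="40 -2 1 -2 0; 40 -5.5 3 -2.5 0.03; 40 -9.5 5 -2.5 0.06; 40 -13 6.8 -2.5 0.1; 40 -16.3 8.4 -2.5 0.1")

```text
clock: 5.65
ee_pos: [0.5991, -0.0258, 0.214]
ee_rot: [-0.002, 0.031, 1.0, 0.0]
contact_force: [-0.1, -0.7, -1.6]
grip_width: 0.695
gripper_force: 66.1
```

Call:
step_arm(rows="40 0 0 0 0; 40 0 0 0 0; 40 0 0 0 0")

```text
clock: 6.02
ee_pos: [0.5977, -0.0272, 0.2155]
ee_rot: [-0.001, 0.031, 1.0, 0.0]
contact_force: [1.1, 0.6, -1.8]
grip_width: 0.695
gripper_force: 66.1
```

```bash
python3 - <<'E'
from h import *
o=bot.get_obs();print(o["clock"],o["ee_pos"],o["ee_rot"],o["grip_width"],o["contact_force"])
s=bot.snapshot("top");save(s,"top3");X=cloud(s).reshape(-1,3)
for n in ["nut_bin","nut_m20","rack"]:
    print(n,[(np.round(d["position"],3).tolist(),round(d["p"],2)) for d in bot.spot_point(s,n)])
Q=X[(X[:,0]>.61)&(X[:,0]<.72)&(abs(X[:,1]+.03)<.05)&(X[:,2]>.235)&(X[:,2]<.275)]
print(len(Q),Q.min(0),Q.max(0),cv2.minAreaRect(Q[:,:2].astype(np.float32)))
for a in np.arange(.61,.7,.006):
    q=Q[(Q[:,0]>a)&(Q[:,0]<a+.006)]
    if len(q):print(round(a+.003,3),len(q),np.round(np.median(q,0),4),np.round([q[:,1].min(),q[:,1].max()],3))
cv2.imwrite("pics/c3.png",cv2.resize(s["image"][100:240,180:400],(792,504),interpolation=cv2.INTER_CUBIC)[:,:,::-1])
E
```

```text
6.025 [ 0.59768658 -0.02720707  0.21548006] [-9.99093176e-04  3.12518232e-02  9.99511043e-01  3.45790075e-06] 0.6946763969798 [ 1.07160182  0.60983601 -1.80345002]
nut_bin [([0.6, -0.026, 0.169], 0.89)]
nut_m20 [([0.43, -0.196, 0.001], 0.42)]
rack []Traceback (most recent call last):
  File "<stdin>", line 7, in <module>
    return umr_minimum(a, axis, None, out, keepdims, initial, where)
ValueError: zero-size array to reduction operation minimum which has no identity
```

```bash
python3 - <<'E'
from h import *
s=bot.snapshot("scene");P=cloud(s)
for n in ["nut_bin","rack","nut_m20"]:
    print(n,[(np.round(d["position"],3).tolist(),round(d["p"],2)) for d in bot.spot_point(s,n)])
cv2.imwrite("pics/c3.png",cv2.resize(s["image"][110:270,200:400],(800,600),interpolation=cv2.INTER_CUBIC)[:,:,::-1])
np.savez("sc3.npz",P=P)
s=bot.snapshot("wrist");save(s,"w3");np.savez("w3.npz",P=cloud(s))
E
```

```text
nut_bin [([0.599, -0.026, 0.169], 0.96)]
rack [([0.662, 0.004, 0.003], 0.67)]
nut_m20 [([0.602, -0.027, 0.173], 0.45), ([0.43, -0.197, 0.0], 0.42)]
```

View pics/c3.png

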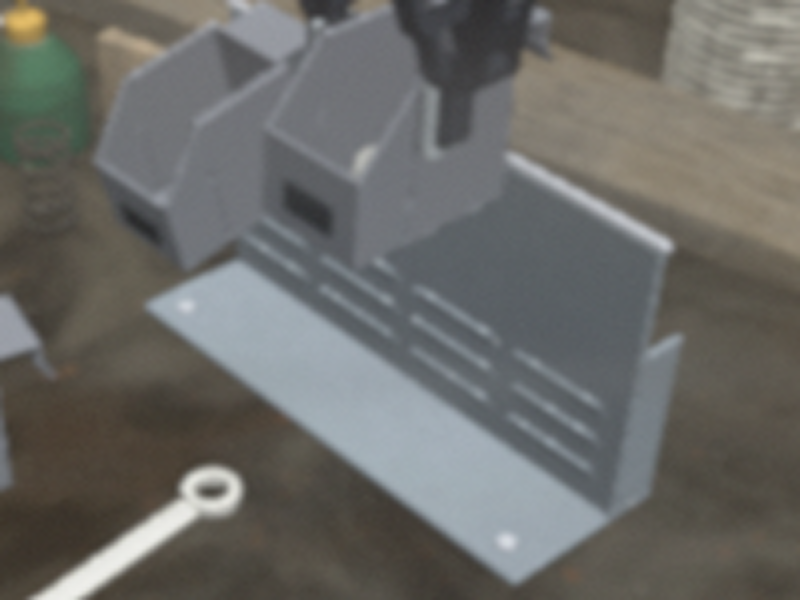

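View pics/w3.png

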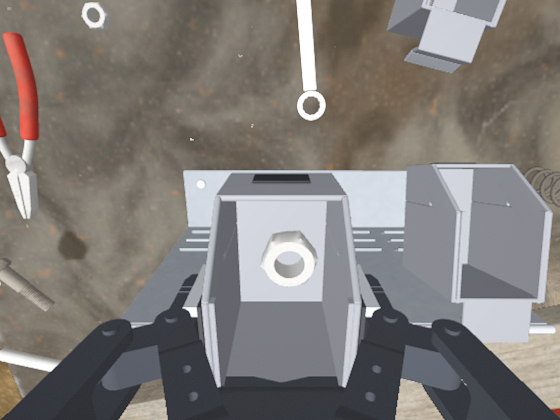

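The wrist view shows the nut inside at (288,258) and the bin clear of the hanging neighbour at (470,250). The scene crop shows the bin above the rail. The bin origin is about -0.059 in the rack's x, so I'll shift 2 mm and lower.

Call:
step_arm(rows="40 -0.2 0 1 0; 40 -0.2 0 2.5 0; 40 -0.2 0 4 0; 40 -0.2 0 5 0; 40 -0.2 0 5.5 0")

```text
clock: 7.1
ee_pos: [0.6002, -0.0267, 0.1598]
ee_rot: [-0.001, 0.031, 1.0, 0.0]
contact_force: [-1.0, -0.9, -2.1]
grip_width: 0.693
gripper_force: 66.1
```

Call:
step_arm(rows="40 0 0 0.2 0; 40 0 0 0.4 0; 40 0 0 0.6 0; 40 0 0 0.6 0")

```text
clock: 7.6
ee_pos: [0.601, -0.0269, 0.1554]
ee_rot: [0.0, 0.031, 1.0, -0.0]
contact_force: [0.4, -0.1, -2.4]
grip_width: 0.695
gripper_force: 66.1
```

Call:
step_arm(rows="40 0 0 0.2 0; 40 0 0 0.3 0; 40 0 0 0.4 0; 40 0 0 0.4 0")

```text
clock: 8.1
ee_pos: [0.6009, -0.0268, 0.1512]
ee_rot: [-0.0, 0.031, 1.0, 0.0]
contact_force: [-0.3, -0.5, -2.1]
grip_width: 0.697
gripper_force: 66.1
```

Call:
step_arm(rows="40 0 0 0.1 0; 40 0 0 0.2 0; 40 0 0 0.3 0; 40 0 0 0.3 0")

```text
clock: 8.6
ee_pos: [0.6008, -0.0269, 0.1481]
ee_rot: [-0.0, 0.031, 1.0, 0.0]
contact_force: [0.6, -0.1, -2.1]
grip_width: 0.694
gripper_force: 66.1
```

Call:
step_arm(rows="40 0 0 0.1 0; 40 0 0 0.2 0; 40 0 0 0.2 0; 40 0 0 0.2 0")

```text
clock: 9.1
ee_pos: [0.6012, -0.0269, 0.1468]
ee_rot: [0.0, 0.031, 1.0, -0.0]
contact_force: [-1.1, -0.4, 1.1]
grip_width: 0.696
gripper_force: 66.5
```

The lip is on the rail, shown by the load shift. Releasing.

Call:
step_arm(rows="75 0 0 0 0; 80 0 0 0 0; 90 0 0 0 0; 100 0 0 0 0; 100 0 0 0 0")

```text
clock: 9.72
ee_pos: [0.601, -0.0269, 0.1463]
ee_rot: [0.0, 0.031, 1.0, -0.0]
contact_force: [0.8, -0.4, 0.3]
grip_width: 1.002
gripper_force: 0.0
```

Call:
step_arm(rows="100 0 0 -1 0; 100 0 0 -3 0; 100 0 0 -7 0; 100 0 0 -12 0; 100 2 0 -15 0")

```text
clock: 10.35
ee_pos: [0.5831, -0.026, 0.3019]
ee_rot: [0.004, 0.031, 1.0, -0.001]
contact_force: [0.5, -0.5, -0.9]
grip_width: 1.0
gripper_force: 0.0
```

Call:
step_arm(rows="100 4 0 0 0; 100 9 0 0 0; 100 14 0 0 0; 100 14 0 0 0")

```text
clock: 10.85
ee_pos: [0.4387, -0.0165, 0.2973]
ee_rot: [0.001, 0.031, 1.0, -0.0]
contact_force: [0.8, -0.3, -0.2]
grip_width: 1.002
gripper_force: 0.0
```

```bash
python3 - <<'E'
from h import *
o=bot.get_obs();print(o["clock"],o["ee_pos"],o["contact_force"])
s=bot.snapshot("scene")
for n in ["nut_bin","nut_m20","bolt_bin"]:
    print(n,[(np.round(d["position"],3).tolist(),round(d["p"],2)) for d in bot.spot_point(s,n)])
cv2.imwrite("pics/c4.png",cv2.resize(s["image"][90:290,140:400],(780,600),interpolation=cv2.INTER_CUBIC)[:,:,::-1])
E
```

```text
10.85 [ 0.43869034 -0.01652805  0.29731058] [ 0.75206508 -0.26204017 -0.19901374]
nut_bin [([0.612, -0.025, 0.086], 0.95)]
nut_m20 [([0.431, -0.194, -0.001], 0.62), ([0.614, -0.024, 0.094], 0.43)]
bolt_bin [([0.423, 0.126, 0.004], 0.73)]
```

View pics/c4.png

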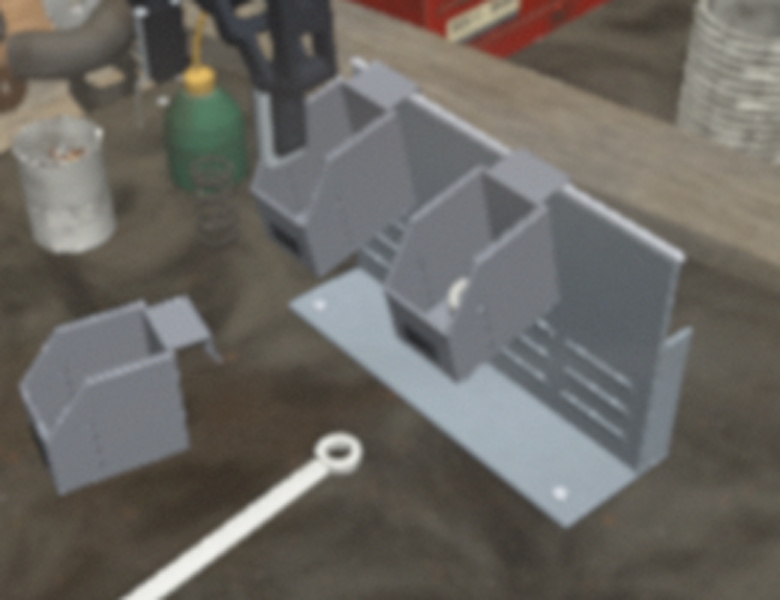

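The bin hangs on the rail with its lip at (525,180) and the nut inside at (457,293). The bolt bin hasn't moved, and the gripper is clear.

```bash
python3 -c "
from bench import bot
print(bot.job_done())"
```

```text
the job is handed in; nothing more can be done
None
```

The nut bin hangs by its lip on the empty stretch of the top rail with the nut inside, the bolt bin was left where it stood, and the job was handed in at about 11 s; no verdict was returned.

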